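# Stow the T-nut and shut the slide-top hardware box

## Task

Put the loose T-slot nut from the bench into the open pocket of the grey hardware box, then slide the metal lid shut over its springy end ridge until it meets the end stop, and lean on it there with about 12 N for a second so that it beds. Do not ram the stop: it must never feel more than 20 N. Leave the hex nut and the cap screw where they are and let go of everything.

Things in the scene. Friction and masses are not known exactly. Their poses are not given: they have to be found in the camera images.
- box: Grey steel box, 208 x 128 x 51 mm (x, y, z), fixed to the bench; origin at the centre of its underside, x = the way the lid closes, z up. Floor 5 mm thick. Side ledges at z = 40, inner faces y = +-50; above them grooves (z 40 to 46.5) under lips (to z = 51) that leave a mouth y +-52. A divider, up to z = 30, crosses at x = -2.
- pocket (a point): Centre of the front pocket on the box's inner floor: x = 50, y = 0, z = 5 mm in the box's frame. The pocket spans x 0 to 96, y +-50 and is the part that the lid leaves open.
- ridge: Steel ridge, a bar 10 mm round and 80 mm long lying across the box's rear end under the lid's path, sprung downward (5 N/mm, up to 5 mm). Origin at its centre: x = -98, z = 34.5 mm in the box's frame; its top at z = 39.5.
- stop: End wall of the box that stops the lid, 8 x 128 mm, z 5 to 51; origin at its centre, at the level of the box's underside; the face met by the lid's leading edge is at x = 96 mm in the box's frame. Rigid.
- lid: Loose aluminium plate 200 x 114 x 5 mm, 0.15 to 0.30 kg, in the box's grooves with 1 mm play each side and 1.5 mm in height; origin at the centre of its underside, x = closing direction. Starts 80 to 95 mm short of shut, tail sticking out. Fully home its origin is at x = -4, y = 0, z = 40 mm in the box's frame, its leading edge touching the stop.
- bead (a point): Middle of the bead under the lid's tail, at x = -85, y = 0, z = 0 mm in the lid's frame, hanging 3.5 mm below the plate. It meets the ridge about 16 mm before home and is past it about 3 mm before home; forcing it over takes roughly 8 to 15 N, then the push drops sharply.
- rib_top (a point): Middle of the top of the black grip rib on the lid: rib 14 mm along x, 70 mm along y, 20 mm tall above the plate; it lies at x = -40, y = 0, z = 25 mm in the lid's frame (so its rear face is at x = -47). It can be pinched or pushed from behind.
- tnut: Steel T-slot nut, 0.08 to 0.15 kg, lying loose on the bench: a base 30 x 34 x 10 mm (x, y, z) with a neck 30 x 18 mm on top, 24 mm tall in all, threaded hole in the top. Its two ends across x are flat, flush and 30 mm apart (good to grip). Origin at the centre of its underside.
- hexnut: Plain steel hexagon nut, about 35 mm across corners, 16 mm tall, lying flat on the bench; bystander. Origin at the centre of its underside.
- capscrew: Black cap screw standing on its head, head 24 mm across and 16 mm tall, shank 16 mm across, 52 mm tall in all; bystander. Origin at the centre of its underside.
Not all that is in view belongs to the job. What is shaped like the tnut but green or pink is not meant.

How it is judged:
On the way, in this order (a step that is already met when the one before it is completed fails the run):
1. the T-nut lies in the box's front pocket, let go (x of tnut in the frame of box between 0 and 0.096 m and y of tnut in the frame of box between -0.05 and 0.05 m and z of tnut in the frame of box below 0.03 m and contact force between the fingers and tnut below 0.1 N and linear speed of tnut below 0.03 m/s), for 0.2 s.
2. the lid, past the ridge, is pressed against the stop with more than 7 N for half a second (contact force between lid and stop above 7 N and x of lid in the frame of box above -0.0065 m), for 0.5 s.
At the end, for the whole second after the job is handed in: The lid is in its grooves, past the ridge and home within 2.5 mm of the stop, at rest; the T-nut lies at rest in the front pocket under it; both are let go (x of lid in the frame of box above -0.0065 m and z of lid in the frame of box between 0.037 and 0.044 m and angle between the x axis of lid and the x axis of box, either way round below 0.05 rad and linear speed of each of lid, tnut below 0.01 m/s and x of tnut in the frame of box between 0 and 0.096 m and y of tnut in the frame of box between -0.05 and 0.05 m and z of tnut in the frame of box below 0.03 m); the robot touches nothing.
It fails at once if the stop feels more than 20 N from the lid (contact force between lid and stop above 20 N).
It fails at once if the hex nut is moved by more than 15 mm (distance of hexnut from where it was at the start of the episode above 0.015 m).
It fails at once if the cap screw is moved by more than 15 mm (distance of capscrew from where it was at the start of the episode above 0.015 m).
It fails at once if the cap screw is knocked over (angle between capscrew's own z axis and vertical above 0.5 rad).
It also fails if it takes over 61 s, if anything falls off the work surface, if the arm or the gripper's body presses on something with over 40 N, if the wrist force passes 120 N, or if a joint passes its speed limit or range.

## Robot

A 6-joint arm with a two-finger parallel gripper is mounted at the origin on the work surface. World frame = base frame: x ahead of the robot, y to its left, z up, the work surface at z = 0. Lengths are in m, angles in rad, forces in N, time in s.
With the tool pointing down it reaches from about 0.375 to 0.9 m from the base axis. Payload 3.1 kg.
Tool frame: the origin (TCP) lies midway between the tips of the shut fingers; the grasp point (between the pads) lies 19 mm behind it (manip.grasp_offset is the distance from the TCP to the grasp point, in m); z points along the fingers, y is the line along which they close (so a half turn about z gives the same grasp; the last joint's range is limited). The gripper opens to 85 mm and grips with 20 to 120 N. Pads are 22 mm wide; open, the fingers measure 114 mm over their backs; the gripper's body (76 mm by 85 mm) begins 54 mm behind the grasp point. The pads swing forward as they close: fully open they stand 13 mm farther back than shut.
Start: joints at [-1.315, 0.527, 1.433, -0, 1.181, -0.178], TCP at [0.263, -0.567, 0.231] pointing down, gripper open.
Joint ranges: [-3.08, 3.08], [-0.75, 2.2], [0.22, 2.44], [-1.43, 4.57], [0, 2.65], [-2.85, 2.85]. Speed limits (rad/s): [2.79, 2.79, 3.14, 3.14, 3.14, 3.14].

## Interface

Orientations are given as a unit quaternion [x, y, z, w].
In Python, from station import sensors, cams, order, manip gives the robot as it stands.
- The arm moves only by the tool move_arm, never from a script. Its argument "targets" is a list of rows, each an object of numbers: "dx", "dy", "dz": the shift along the world's x, y, z normalised to -1 to 1, where 1 is 25 mm; "rx", "ry", "rz": the turn, a rotation vector about the world's x, y, z normalised to -1 to 1, where 1 is 30 degrees. A call has exactly 10 rows; each row shifts and turns the commanded pose from where the row before left it; what a row does not reach is not made up. A row lasts 1/8 s, in which the tool goes at most 62.5 mm and 10.7 degrees, less where a joint would pass 70% of its speed; a pose out of reach is approached as far as the arm can. A call with a number of a shift or a turn outside -1 to 1 is refused whole. A call with a gripper value outside its range is refused whole. "claw" is the opening in per cent of the stroke, from 0 (shut) to 100 (fully open), set as the call begins (left out, the last holds). The fingers move at their own pace and stop on an object; "newtons" is the grip in N (left out, the last holds). Time passes only in rows, so rows that do not move let the fingers close, or fill a call up. It gives the time, the measured TCP pose, the force, the opening and the grip force at its end, in the units of the state.
- sensors.sense(): the state, without advancing time (a new reading comes with each control period).
- cams.snapshot(name): name is "scene" or "top" or "wrist"; returns the picture (384x512x3 uint8, red, green, blue); there is no depth.
- cams.camera_model(name): a dict with "fx", "fy", "cx", "cy" (pixels), "distortion" ([k1, k2, p1, p2, k3] as OpenCV has them; the pictures are not rectified), "extrinsics" (4x4, takes a point from world to camera coordinates). Camera axes: x right, y down, z forward; pixel columns grow to the right and rows downward; lengths in m; the calibration is good to about 2 mm. A picture is of the moment at which its call begins: read the wrist's pose just before it. camera_model takes no time and is no camera call; for the wrist camera it gives the pose at the moment of the call.
- order.sign_off(): hands the job in; it is judged then, once.
The state is a dict: "t": time; "q": joint angles; "qd": joint speeds; "tau": joint torques, N m; "tcp_pos": TCP position; "tool_rot": TCP orientation; "force": force on the tool from outside, world axes, zero at the start; "ft_torque": the same for the moment, N m; "finger_gap": opening from 0.0 (shut) to 1.0 (fully open); "gripper_force": force on a finger pad.
Only numpy, scipy, OpenCV 4.12 (cv2) and the standard library are available. Lean on these libraries where they do the work, as an engineer would, in place of code of your own. Each camera call takes 0.05 s, during which the arm holds its last target. There are 200 camera calls.

## Working session

There is one attempt and no reset: what is moved stays moved. The work goes in short steps, Python scripts to look and compute and a tool call to move; the robot and the scene stay as the last step left them, time stands still between calls to the robot, and variables do not carry over. Pictures are saved under pics/ and viewed, at most 10 in all, crops included, and the job is handed in when it is done.

Besides the shell and the picture viewer there is one more tool, called after "Emit:" as name(argument=value, ...), one argument or row to a line, values as JSON. move_arm: Moves the arm, as the interface text tells. Scaled input: -1 to 1 covers 25 mm each way for a shift and 30 degrees each way for a turn. Its arguments: {"type":"object","properties":{"targets":{"type":"array"},"claw":{"type":"number"},"newtons":{"type":"number"}},"required":["targets"]}

```bash
ls; mkdir -p pics; cat > h.py <<'E'
import numpy as np, cv2
from station import sensors, cams, order, manip
def snap(n,f,crop=None,s=1):
    im=cams.snapshot(n)[:,:,::-1].copy()
    cv2.imwrite('pics/raw_'+f,im)
    if crop: x0,y0,x1,y1=crop; im=im[y0:y1,x0:x1]
    if s!=1: im=cv2.resize(im,None,fx=s,fy=s,interpolation=cv2.INTER_CUBIC)
    cv2.imwrite('pics/'+f,im)
def K(m): return np.array([[m['fx'],0,m['cx']],[0,m['fy'],m['cy']],[0,0,1]]),np.array(m['distortion'],float)
def w(m,px,z):
    k,d=K(m); E=np.array(m['extrinsics']); R,t=E[:3,:3],E[:3,3]
    u=cv2.undistortPoints(np.array(px,float).reshape(-1,1,2),k,d).reshape(-1,2)
    c=-R.T@t; r=np.c_[u,np.ones(len(u))]@R
    zz=np.broadcast_to(np.array(z,float),len(u))
    return c+r*((zz-c[2])/r[:,2])[:,None]
def proj(m,P):
    k,d=K(m); E=np.array(m['extrinsics'])
    return cv2.projectPoints(np.array(P,float).reshape(-1,3),cv2.Rodrigues(E[:3,:3])[0],E[:3,3],k,d)[0].reshape(-1,2)
E
python3 - <<'E'
from h import *
np.set_printoptions(precision=3,suppress=True)
print(sensors.sense(), manip.grasp_offset)
snap('top','top1.png',s=1.5); snap('scene','scene1.png',s=1.5)
for n in('top','scene','wrist'):
    m=cams.camera_model(n);print(n,m['fx'],m['distortion']);E=np.array(m['extrinsics']);print(E,-E[:3,:3].T@E[:3,3])
E
```

```text
pics
{'t': 0.0, 'q': array([-1.314,  0.528,  1.434,  0.   ,  1.181, -0.179]), 'qd': array([-0.   ,  0.   ,  0.   ,  0.001,  0.001, -0.001]), 'tau': array([ -0.004, -44.236, -17.803,  -0.   ,   0.008,  -0.   ]), 'tcp_pos': array([ 0.263, -0.566,  0.23 ]), 'tool_rot': array([ 0.976,  0.216, -0.   , -0.001]), 'force': array([-0.394,  0.95 ,  0.098]), 'ft_torque': array([-0.024, -0.008,  0.001]), 'gripper_force': 0.0, 'finger_gap': 0.999105577595461} 0.0187
top 382.3099410400338 [-0.126  0.     0.     0.     0.   ]
[[ 0.002 -1.    -0.017  0.072]
 [-0.982  0.001 -0.188  0.585]
 [ 0.188  0.017 -0.982  0.841]
 [ 0.     0.     0.     1.   ]] [0.416 0.057 0.937]
scene 369.94052898667815 [-0.076  0.     0.     0.     0.   ]
[[ 0.511  0.86   0.007 -0.322]
 [ 0.68  -0.399 -0.616 -0.308]
 [-0.526  0.319 -0.788  1.008]
 [ 0.     0.     0.     1.   ]] [ 0.905 -0.168  0.607]
wrist 275.8482564075523 [-0.014  0.     0.     0.     0.   ]
[[ 0.421 -0.907 -0.003 -0.624]
 [-0.875 -0.407  0.262 -0.035]
 [-0.239 -0.108 -0.965  0.379]
 [ 0.     0.     0.     1.   ]] [ 0.323 -0.54   0.374]
```

View pics/top1.png

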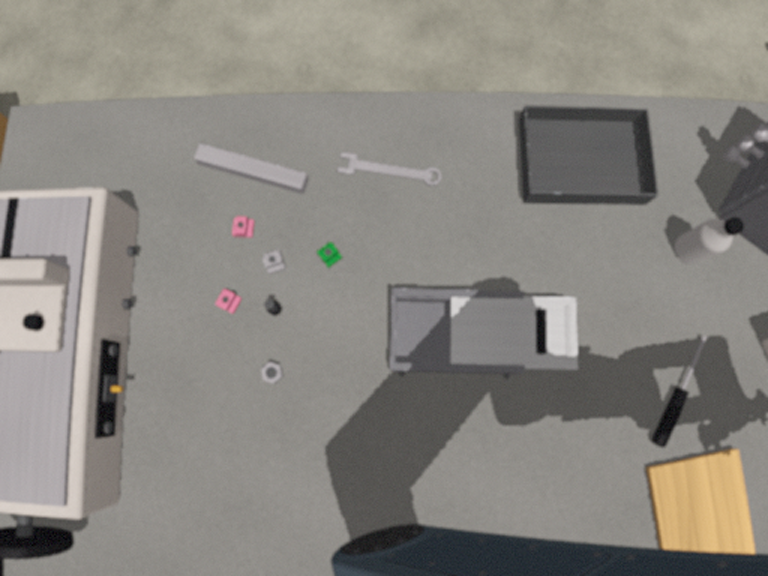

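View pics/scene1.png

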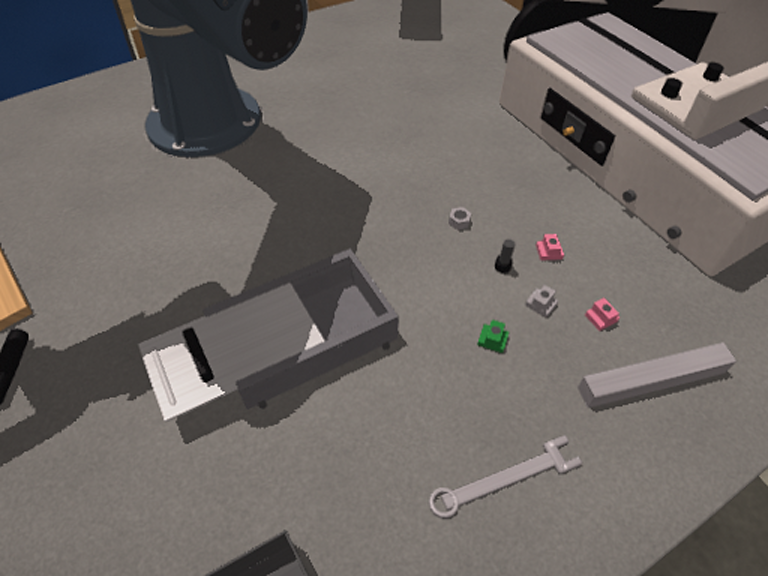

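In the enlarged top view, the T-nut lookalikes are pink (242,227), pink (228,300), green (329,254) and grey (273,261). Grey matches the description. The hex nut is at (271,372) and the cap screw at (273,305). The box is at (390–578, 287–372) and the lid closes toward the image's left. Next is a close crop to check.

```bash
python3 - <<'E'
from h import *
a=cv2.imread('pics/raw_top1.png'); b=cv2.imread('pics/raw_scene1.png')
c1=cv2.resize(a[155:215,155:245],None,fx=6,fy=6,interpolation=cv2.INTER_CUBIC) #540x360
c2=cv2.resize(a[180:260,250:395],None,fx=5.5,fy=5.5,interpolation=cv2.INTER_CUBIC)[:,:800]
c=np.zeros((800,800,3),np.uint8)
c3=cv2.resize(b[180:240,310:420],None,fx=5,fy=5,interpolation=cv2.INTER_CUBIC)
cv2.imwrite('pics/c2.png',c2)
d=np.zeros((600,800,3),np.uint8); d[:360,:540]=c1
d[362:600,:430]=cv2.resize(b[185:225,335:407],(430,238),interpolation=cv2.INTER_CUBIC)
cv2.imwrite('pics/c1.png',d)
E
```

```text
(no output)
```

View pics/c1.png

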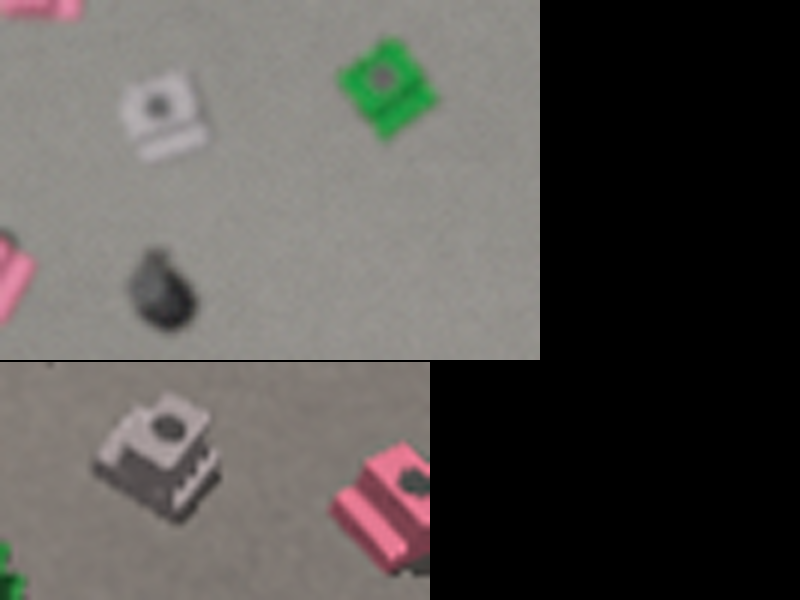

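View pics/c2.png

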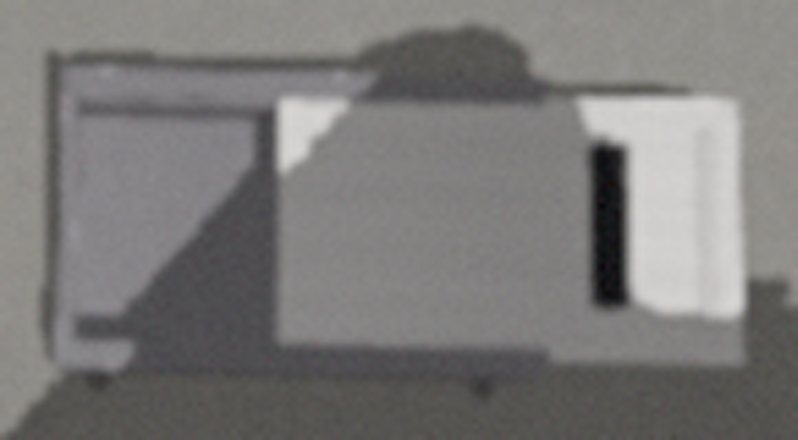

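```bash
python3 - <<'E'
from h import *
np.set_printoptions(precision=4,suppress=True)
m=cams.camera_model('top');ms=cams.camera_model('scene')
f=lambda p,o,s:(np.array(p)+.5)/s-.5+np.array(o)
c1=f([[157,107],[138,160],[207,135],[122,112],[182,72]],[155,155],6)
print('tnut hole',w(m,c1[:1],.024),'base edge',w(m,c1[1:3],.01),'neck',w(m,c1[3:],.024))
print('tnut scene',w(ms,[[335+168/430*72,185+(427-362)/238*40]],.024))
c2=f([[58,60],[58,367],[278,97],[740,97],[745,365],[592,143],[592,306],[625,143],[625,306],[278,345],[165,370]],[250,180],5.5)
print('stop corners z51',w(m,c2[:2],.051)); print('lid z45 leadtop, tailtop,tailbot,leadbot',w(m,c2[[2,3,4,9]],.045))
print('rib z65 ',w(m,c2[5:9],.065))
# scene: box stop corners / rib, full-size px/1.5
s=np.array([[349,253],[398,322],[185,329],[212,382]])/1.5
print('scene stop outer',w(ms,s[:2],.051),'rib',w(ms,s[2:],.065))
print('hex,screw',w(m,np.array([[271,372]])/1.5,.016),w(m,f([[155,258]],[155,155],6),.052),w(m,f([[165,315]],[155,155],6),.0))
print('pink',w(m,np.array([[242,227],[228,300],[329,254]])/1.5,.02))
E
```

```text
tnut hole [[0.6371 0.2533 0.024 ]] base edge [[0.6178 0.2634 0.01  ]
 [0.6284 0.2347 0.01  ]] neck [[0.635  0.2678 0.024 ]
 [0.6519 0.2434 0.024 ]]
tnut scene [[0.6364 0.2563 0.024 ]]
stop corners z51 [[0.5862 0.057  0.051 ]
 [0.4554 0.057  0.051 ]]
lid z45 leadtop, tailtop,tailbot,leadbot [[ 0.5711 -0.0378  0.045 ]
 [ 0.5708 -0.2397  0.045 ]
 [ 0.455  -0.2355  0.045 ]
 [ 0.4648 -0.0359  0.045 ]]
rib z65  [[ 0.5478 -0.1681  0.065 ]
 [ 0.4792 -0.1651  0.065 ]
 [ 0.5477 -0.1822  0.065 ]
 [ 0.4791 -0.1791  0.065 ]]
scene stop outer [[0.4624 0.0552 0.051 ]
 [0.5905 0.0524 0.051 ]] rib [[ 0.48   -0.1753  0.065 ]
 [ 0.5628 -0.1724  0.065 ]]
hex,screw [[0.452  0.2484 0.016 ]] [[0.5691 0.2457 0.052 ]] [[0.554  0.2516 0.    ]]
pink [[0.693  0.3062 0.02  ]
 [0.5685 0.3233 0.02  ]
 [0.6456 0.1579 0.02  ]]
```

Emit:
move_arm(
  targets=[
    {"dx": 0.37,"dy": 0.82},
    {"dx": 0.37,"dy": 0.82},
    {"dx": 0.37,"dy": 0.82},
    {"dx": 0.37,"dy": 0.82},
    {"dx": 0.37,"dy": 0.82},
    {"dx": 0.37,"dy": 0.82},
    {"dx": 0.37,"dy": 0.82},
    {"dx": 0.37,"dy": 0.82},
    {"dx": 0.37,"dy": 0.82},
    {"dx": 0.37,"dy": 0.82},
  ],
  claw=100,
)

```text
schema error: expected keys dx, dy, dz, rx, ry, rz
```

Emit:
move_arm(
  targets=[
    {"dx": 0.37,"dy": 0.82},
    {"dx": 0.37,"dy": 0.82},
    {"dx": 0.37,"dy": 0.82},
    {"dx": 0.37,"dy": 0.82},
    {"dx": 0.37,"dy": 0.82},
    {"dx": 0.37,"dy": 0.82},
    {"dx": 0.37,"dy": 0.82},
    {"dx": 0.37,"dy": 0.82},
    {"dx": 0.37,"dy": 0.82},
    {"dx": 0.37,"dy": 0.82},
  ],
)

```text
schema error: expected keys dx, dy, dz, rx, ry, rz
```

```bash
python3 - <<'E'
from h import *
import json
m=cams.camera_model('wrist'); snap('wrist','wr1.png',s=1.5)
json.dump({k:np.array(v).tolist() for k,v in m.items() if k in('fx','fy','cx','cy','distortion','extrinsics')},open('wr1.json','w'))
print(sensors.sense())
E
```

```text
{'t': 0.15, 'q': array([-1.31450481e+00,  5.28227080e-01,  1.43355591e+00,  1.85445305e-05,
        1.18139841e+00, -1.78505300e-01]), 'qd': array([ 0.00044297, -0.00300632, -0.00363607, -0.00259235,  0.00096117,
        0.00050236]), 'tau': array([ 1.02042108e-03, -4.42744732e+01, -1.78276134e+01, -2.67777004e-04,
        5.61091103e-03, -8.68190000e-06]), 'tcp_pos': array([ 0.2631617 , -0.56632639,  0.23059069]), 'tool_rot': array([ 9.76462343e-01,  2.15686487e-01, -2.23189298e-05, -7.94103733e-04]), 'force': array([-0.53538955,  1.20804195,  0.05280321]), 'ft_torque': array([-0.0024274 ,  0.00271033, -0.00337834]), 'gripper_force': 0.0, 'finger_gap': 0.9988564050967306}
```

Emit:
move_arm(
  targets=[
    {"dx": 0.37,"dy": 0.82},
    {"dx": 0.37,"dy": 0.82},
    {"dx": 0.37,"dy": 0.82},
    {"dx": 0.37,"dy": 0.82},
    {"dx": 0.37,"dy": 0.82},
    {"dx": 0.37,"dy": 0.82},
    {"dx": 0.37,"dy": 0.82},
    {"dx": 0.37,"dy": 0.82},
    {"dx": 0.37,"dy": 0.82},
    {"dx": 0.37,"dy": 0.82},
  ],
)

```text
schema error: expected keys dx, dy, dz, rx, ry, rz
```

Emit:
move_arm(
  targets=[
    {"dx": 0.37,"dy": 0.82},
    {"dx": 0.37,"dy": 0.82},
    {"dx": 0.37,"dy": 0.82},
    {"dx": 0.37,"dy": 0.82},
    {"dx": 0.37,"dy": 0.82},
    {"dx": 0.37,"dy": 0.82},
    {"dx": 0.37,"dy": 0.82,"dz": -0.5},
    {"dx": 0.37,"dy": 0.82,"dz": -0.5},
    {"dx": 0.37,"dy": 0.82,"dz": -0.5},
    {"dx": 0.37,"dy": 0.82,"dz": -0.5},
  ],
)

```text
schema error: expected keys dx, dy, dz, rx, ry, rz
```

```bash
python3 - <<'E'
from h import *
import json
m=cams.camera_model('wrist'); snap('wrist','wr2.png',s=1.5)
json.dump({k:np.array(v).tolist() for k,v in m.items() if k in('fx','fy','cx','cy','distortion','extrinsics')},open('wr2.json','w'))
print(sensors.sense())
E
```

```text
{'t': 0.2, 'q': array([-1.31453674e+00,  5.28111563e-01,  1.43341174e+00,  1.70641245e-05,
        1.18139498e+00, -1.78496364e-01]), 'qd': array([-0.00039849, -0.00185204, -0.00339843,  0.00058236, -0.00222898,
       -0.00095655]), 'tau': array([ 1.17188218e-03, -4.42306781e+01, -1.78073788e+01, -1.63621598e-04,
        6.31371222e-03, -2.43048099e-06]), 'tcp_pos': array([ 0.2631649 , -0.56641765,  0.23070756]), 'tool_rot': array([ 9.76466783e-01,  2.15666832e-01, -1.78794810e-05, -6.62617430e-04]), 'force': array([-0.08914868,  1.15105638,  0.64661595]), 'ft_torque': array([0.02714856, 0.09352588, 0.01094291]), 'gripper_force': 0.0, 'finger_gap': 0.9947737998599365}
```

View pics/wr1.png

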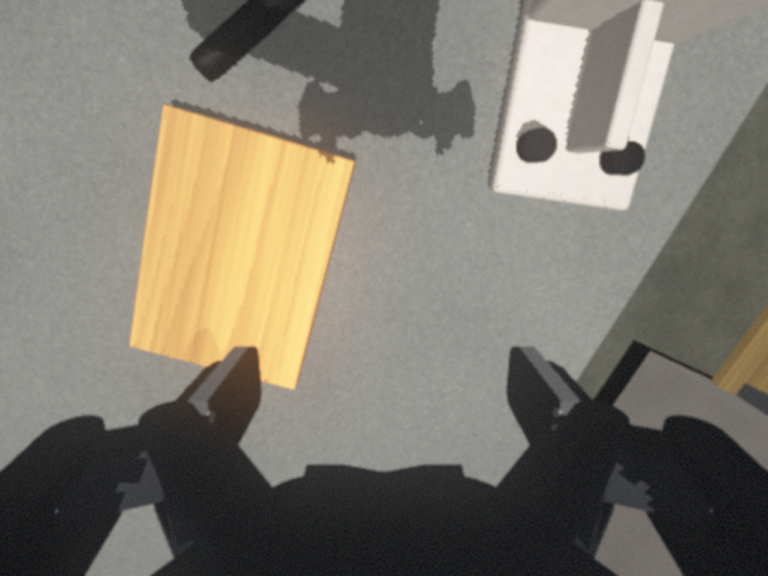

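View pics/wr2.png

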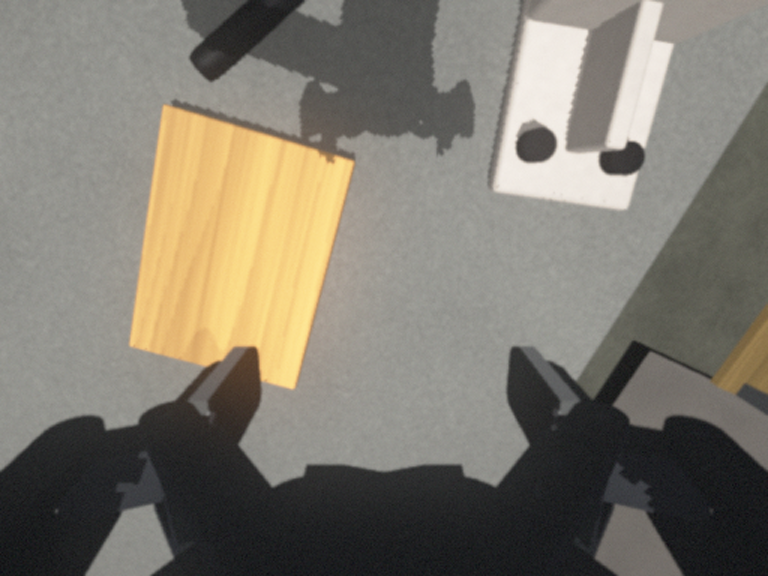

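The moves were refused because every row needs all six keys. Both wrist pictures show the unmoved start pose: wooden board at (240,245) and fingertips at (245,360) and (520,360). I'm resending the moves with full rows.

Emit:
move_arm(
  targets=[
    {"dx": 0.37,"dy": 0.82,"dz": 0,"rx": 0,"ry": 0,"rz": 0},
    {"dx": 0.37,"dy": 0.82,"dz": 0,"rx": 0,"ry": 0,"rz": 0},
    {"dx": 0.37,"dy": 0.82,"dz": 0,"rx": 0,"ry": 0,"rz": 0},
    {"dx": 0.37,"dy": 0.82,"dz": 0,"rx": 0,"ry": 0,"rz": 0},
    {"dx": 0.37,"dy": 0.82,"dz": 0,"rx": 0,"ry": 0,"rz": 0},
    {"dx": 0.37,"dy": 0.82,"dz": 0,"rx": 0,"ry": 0,"rz": 0},
    {"dx": 0.37,"dy": 0.82,"dz": 0,"rx": 0,"ry": 0,"rz": 0},
    {"dx": 0.37,"dy": 0.82,"dz": 0,"rx": 0,"ry": 0,"rz": 0},
    {"dx": 0.37,"dy": 0.82,"dz": 0,"rx": 0,"ry": 0,"rz": 0},
    {"dx": 0.37,"dy": 0.82,"dz": 0,"rx": 0,"ry": 0,"rz": 0},
  ],
  claw=100,
)

```text
t: 1.45
tcp_pos: [0.3564, -0.3605, 0.2313]
tool_rot: [0.976, 0.216, 0.0, 0.0]
force: [-0.2, -0.1, 0.1]
finger_gap: 0.999
gripper_force: 0.0
```

Emit:
move_arm(
  targets=[
    {"dx": 0.37,"dy": 0.82,"dz": 0,"rx": 0,"ry": 0,"rz": 0},
    {"dx": 0.37,"dy": 0.82,"dz": 0,"rx": 0,"ry": 0,"rz": 0},
    {"dx": 0.37,"dy": 0.82,"dz": 0,"rx": 0,"ry": 0,"rz": 0},
    {"dx": 0.37,"dy": 0.82,"dz": 0,"rx": 0,"ry": 0,"rz": 0},
    {"dx": 0.37,"dy": 0.82,"dz": 0,"rx": 0,"ry": 0,"rz": 0},
    {"dx": 0.37,"dy": 0.82,"dz": 0,"rx": 0,"ry": 0,"rz": 0},
    {"dx": 0.37,"dy": 0.82,"dz": 0,"rx": 0,"ry": 0,"rz": 0},
    {"dx": 0.37,"dy": 0.82,"dz": 0,"rx": 0,"ry": 0,"rz": 0},
    {"dx": 0.37,"dy": 0.82,"dz": 0,"rx": 0,"ry": 0,"rz": 0},
    {"dx": 0.37,"dy": 0.82,"dz": 0,"rx": 0,"ry": 0,"rz": 0},
  ],
)

```text
t: 2.7
tcp_pos: [0.4486, -0.1554, 0.2314]
tool_rot: [0.976, 0.216, 0.0, 0.0]
force: [-0.6, 0.3, -0.1]
finger_gap: 0.999
gripper_force: 0.0
```

```bash
cat >> h.py <<'E'
import json
def wr(f,s=1.5):
    m=cams.camera_model('wrist'); snap('wrist',f+'.png',s=s)
    json.dump({k:np.array(v).tolist() for k,v in m.items() if k in('fx','fy','cx','cy','distortion','extrinsics')},open(f+'.json','w'))
    return m
E
python3 -c "
from h import *
wr('wr3'); print(sensors.sense()['tcp_pos'])"
```

```text
[ 0.44905664 -0.1532097   0.23134377]
```

Emit:
move_arm(
  targets=[
    {"dx": 0.37,"dy": 0.82,"dz": 0,"rx": 0,"ry": 0,"rz": 0},
    {"dx": 0.37,"dy": 0.82,"dz": 0,"rx": 0,"ry": 0,"rz": 0},
    {"dx": 0.37,"dy": 0.82,"dz": 0,"rx": 0,"ry": 0,"rz": 0},
    {"dx": 0.37,"dy": 0.82,"dz": 0,"rx": 0,"ry": 0,"rz": 0},
    {"dx": 0.37,"dy": 0.82,"dz": 0,"rx": 0,"ry": 0,"rz": 0},
    {"dx": 0.37,"dy": 0.82,"dz": 0,"rx": 0,"ry": 0,"rz": 0},
    {"dx": 0.37,"dy": 0.82,"dz": 0,"rx": 0,"ry": 0,"rz": 0},
    {"dx": 0.37,"dy": 0.82,"dz": 0,"rx": 0,"ry": 0,"rz": 0},
    {"dx": 0.37,"dy": 0.82,"dz": 0,"rx": 0,"ry": 0,"rz": 0},
    {"dx": 0.37,"dy": 0.82,"dz": 0,"rx": 0,"ry": 0,"rz": 0},
  ],
)

```text
t: 4.0
tcp_pos: [0.5408, 0.0492, 0.2313]
tool_rot: [0.976, 0.216, -0.0, 0.0]
force: [0.2, 0.6, -1.0]
finger_gap: 1.0
gripper_force: 0.0
```

Emit:
move_arm(
  targets=[
    {"dx": 0.37,"dy": 0.82,"dz": 0,"rx": 0,"ry": 0,"rz": 0},
    {"dx": 0.37,"dy": 0.82,"dz": 0,"rx": 0,"ry": 0,"rz": 0},
    {"dx": 0.37,"dy": 0.82,"dz": 0,"rx": 0,"ry": 0,"rz": 0},
    {"dx": 0.37,"dy": 0.82,"dz": 0,"rx": 0,"ry": 0,"rz": 0},
    {"dx": 0.37,"dy": 0.82,"dz": 0,"rx": 0,"ry": 0,"rz": 0},
    {"dx": 0.37,"dy": 0.82,"dz": -0.5,"rx": 0,"ry": 0,"rz": -0.04},
    {"dx": 0.37,"dy": 0.82,"dz": -0.5,"rx": 0,"ry": 0,"rz": -0.04},
    {"dx": 0.37,"dy": 0.82,"dz": -0.5,"rx": 0,"ry": 0,"rz": -0.04},
    {"dx": 0.37,"dy": 0.82,"dz": -0.5,"rx": 0,"ry": 0,"rz": -0.04},
    {"dx": 0.0,"dy": 0.0,"dz": -0.5,"rx": 0,"ry": 0,"rz": 0},
  ],
)

```text
t: 5.25
tcp_pos: [0.6246, 0.2345, 0.1681]
tool_rot: [0.984, 0.176, 0.0, -0.0]
force: [-0.9, 0.2, -0.9]
finger_gap: 1.005
gripper_force: 0.0
```

```bash
python3 -c "
from h import *
m=wr('wr4'); s=sensors.sense(); print(s['tcp_pos'],s['tool_rot'],s['q']); print(proj(m,[[.637,.2545,.024],s['tcp_pos']])*1.5)
a=cv2.imread('pics/wr3.png');b=cv2.imread('pics/wr4.png')
cv2.imwrite('pics/both.png',np.vstack([cv2.resize(a,(800,600)),cv2.resize(b,(800,600))])[:0] if 0 else a)"
```

```text
[0.62282782 0.23320494 0.16602213] [ 9.84491608e-01  1.75420909e-01 -1.93151811e-03  2.20812884e-04] [ 1.90756665e-01  6.54890681e-01  1.38157218e+00 -4.31011464e-04
  1.10899884e+00  1.40907853e+00]
[[361.87642177 240.39145052]
 [383.24278904 354.37630943]]
```

View pics/wr4.png

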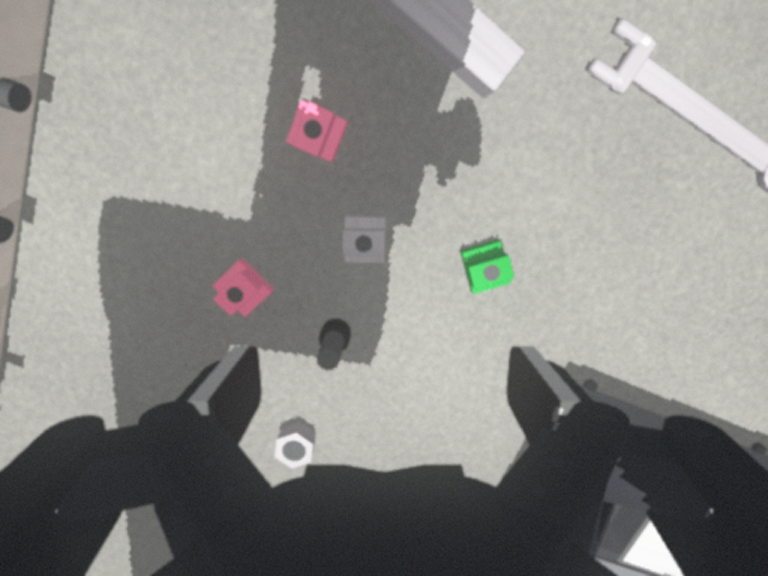

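View pics/wr3.png

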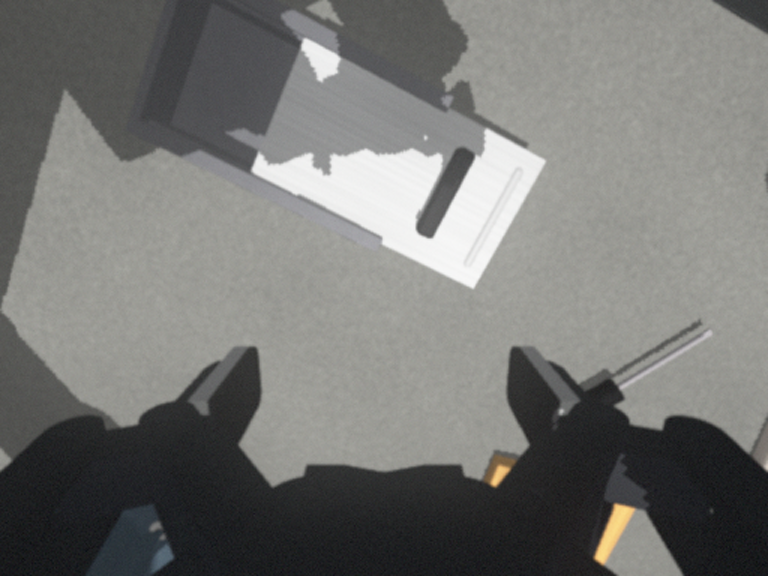

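wr4 shows the grey nut at hole (363,243), its edges square to the fingers; cap screw foot (335,335), hex nut (294,450). wr3 shows the lid tail corners at (545,160)/(474,288), the lead edge (304,38)/(253,172) and the rib from (465,152) to (427,235).

```bash
python3 - <<'E'
from h import *
np.set_printoptions(precision=4,suppress=True)
m=json.load(open('wr4.json')); g=lambda p:(np.array(p)+.5)/1.5-.5
s=sensors.sense();h=w(m,g([[363,243]]),.024)[0]
print('hole',h,'delta',h-s['tcp_pos'],'edges',w(m,g([[344,263],[386,262]]),.024),w(m,g([[344,217],[386,217]]),.01))
m=json.load(open('wr3.json'))
a=w(m,g([[545,160],[474,288]]),.045);b=w(m,g([[304,38],[253,172]]),.045);print('tail',a,a.mean(0));print('lead',b,b.mean(0))
d=b.mean(0)-a.mean(0);print(np.linalg.norm(d),d/np.linalg.norm(d), np.linalg.norm(a[0]-a[1]))
print('rib',w(m,g([[460,148],[475,154],[418,231],[433,238],[446,193]]),.065))
print('far/near lip edges',w(m,g([[155,120],[380,240],[205,0],[527,146]]),.051))
E
```

```text
hole [0.6356 0.2534 0.024 ] delta [ 0.0128  0.0202 -0.142 ] edges [[0.6175 0.2612 0.024 ]
 [0.6285 0.2335 0.024 ]] [[0.6463 0.2725 0.01  ]
 [0.6568 0.244  0.01  ]]
tail [[ 0.5677 -0.2369  0.045 ]
 [ 0.4549 -0.2356  0.045 ]] [ 0.5113 -0.2362  0.045 ]
lead [[ 0.5677 -0.0381  0.045 ]
 [ 0.4652 -0.0373  0.045 ]] [ 0.5165 -0.0377  0.045 ]
0.19862834067865537 [ 0.026   0.9997 -0.    ] 0.1128746071166963
rib [[ 0.5455 -0.1711  0.065 ]
 [ 0.5464 -0.1827  0.065 ]
 [ 0.4796 -0.17    0.065 ]
 [ 0.4797 -0.1826  0.065 ]
 [ 0.5133 -0.1763  0.065 ]]
far/near lip edges [[ 0.4706  0.0397  0.051 ]
 [ 0.4594 -0.1479  0.051 ]
 [ 0.56    0.0313  0.051 ]
 [ 0.5696 -0.2176  0.051 ]]
```

Emit:
move_arm(
  targets=[
    {"dx": 0.16,"dy": 0.27,"dz": -0.4,"rx": 0,"ry": 0,"rz": 0},
    {"dx": 0.16,"dy": 0.27,"dz": -0.8,"rx": 0,"ry": 0,"rz": 0},
    {"dx": 0.16,"dy": 0.27,"dz": -0.8,"rx": 0,"ry": 0,"rz": 0},
    {"dx": 0,"dy": 0,"dz": -0.8,"rx": 0,"ry": 0,"rz": 0},
    {"dx": 0,"dy": 0,"dz": -0.8,"rx": 0,"ry": 0,"rz": 0},
    {"dx": 0,"dy": 0,"dz": -0.8,"rx": 0,"ry": 0,"rz": 0},
    {"dx": 0,"dy": 0,"dz": -0.8,"rx": 0,"ry": 0,"rz": 0},
    {"dx": 0,"dy": 0,"dz": -0.8,"rx": 0,"ry": 0,"rz": 0},
    {"dx": 0,"dy": 0,"dz": -0.4,"rx": 0,"ry": 0,"rz": 0},
    {"dx": 0,"dy": 0,"dz": 0,"rx": 0,"ry": 0,"rz": 0},
  ],
  claw=70,
)

```text
t: 6.55
tcp_pos: [0.6355, 0.2528, 0.0078]
tool_rot: [0.985, 0.175, -0.001, 0.0]
force: [-0.1, -0.3, -0.5]
finger_gap: 0.699
gripper_force: 0.0
```

Emit:
move_arm(
  targets=[
    {"dx": 0,"dy": 0,"dz": -0.08,"rx": 0,"ry": 0,"rz": 0},
    {"dx": 0,"dy": 0,"dz": 0,"rx": 0,"ry": 0,"rz": 0},
    {"dx": 0,"dy": 0,"dz": 0,"rx": 0,"ry": 0,"rz": 0},
    {"dx": 0,"dy": 0,"dz": 0,"rx": 0,"ry": 0,"rz": 0},
    {"dx": 0,"dy": 0,"dz": 0,"rx": 0,"ry": 0,"rz": 0},
    {"dx": 0,"dy": 0,"dz": 0,"rx": 0,"ry": 0,"rz": 0},
    {"dx": 0,"dy": 0,"dz": 0,"rx": 0,"ry": 0,"rz": 0},
    {"dx": 0,"dy": 0,"dz": 0,"rx": 0,"ry": 0,"rz": 0},
    {"dx": 0,"dy": 0,"dz": 0,"rx": 0,"ry": 0,"rz": 0},
    {"dx": 0,"dy": 0,"dz": 0,"rx": 0,"ry": 0,"rz": 0},
  ],
  claw=0,
  newtons=40,
)

```text
t: 7.8
tcp_pos: [0.6367, 0.2531, 0.0077]
tool_rot: [0.985, 0.175, 0.001, -0.0]
force: [1.0, 0.6, 4.6]
finger_gap: 0.34
gripper_force: 40.8
```

Emit:
move_arm(
  targets=[
    {"dx": 0,"dy": 0,"dz": 0.4,"rx": 0,"ry": 0,"rz": 0},
    {"dx": 0,"dy": 0,"dz": 0.8,"rx": 0,"ry": 0,"rz": 0},
    {"dx": 0,"dy": 0,"dz": 0.9,"rx": 0,"ry": 0,"rz": 0},
    {"dx": 0,"dy": -0.5,"dz": 0.9,"rx": 0,"ry": 0,"rz": 0},
    {"dx": 0,"dy": -0.9,"dz": 0.9,"rx": 0,"ry": 0,"rz": 0},
    {"dx": -0.3,"dy": -0.95,"dz": 0,"rx": 0,"ry": 0,"rz": -0.1},
    {"dx": -0.5,"dy": -0.95,"dz": 0,"rx": 0,"ry": 0,"rz": -0.15},
    {"dx": -0.6,"dy": -0.95,"dz": 0,"rx": 0,"ry": 0,"rz": -0.15},
    {"dx": -0.6,"dy": -0.95,"dz": 0,"rx": 0,"ry": 0,"rz": -0.15},
    {"dx": -0.6,"dy": -0.95,"dz": 0,"rx": 0,"ry": 0,"rz": -0.18},
  ],
)

```text
t: 9.05
tcp_pos: [0.5706, 0.0976, 0.1055]
tool_rot: [1.0, -0.017, 0.0, 0.0]
force: [0.6, -1.0, -1.4]
finger_gap: 0.341
gripper_force: 40.1
```

Emit:
move_arm(
  targets=[
    {"dx": -0.6,"dy": -0.95,"dz": 0,"rx": 0,"ry": 0,"rz": 0},
    {"dx": -0.6,"dy": -0.95,"dz": 0,"rx": 0,"ry": 0,"rz": 0},
    {"dx": -0.6,"dy": -0.95,"dz": 0,"rx": 0,"ry": 0,"rz": 0},
    {"dx": -0.3,"dy": -0.8,"dz": 0,"rx": 0,"ry": 0,"rz": 0},
    {"dx": 0,"dy": -0.15,"dz": 0,"rx": 0,"ry": 0,"rz": 0},
    {"dx": 0,"dy": 0,"dz": 0,"rx": 0,"ry": 0,"rz": 0},
    {"dx": 0,"dy": 0,"dz": 0,"rx": 0,"ry": 0,"rz": 0},
    {"dx": 0,"dy": 0,"dz": 0,"rx": 0,"ry": 0,"rz": 0},
    {"dx": 0,"dy": 0,"dz": 0,"rx": 0,"ry": 0,"rz": 0},
    {"dx": 0,"dy": 0,"dz": 0,"rx": 0,"ry": 0,"rz": 0},
  ],
)

```text
t: 10.3
tcp_pos: [0.5185, 0.0045, 0.1042]
tool_rot: [1.0, -0.015, -0.0, -0.0]
force: [0.5, 0.5, -0.9]
finger_gap: 0.338
gripper_force: 40.1
```

```bash
python3 -c "
from h import *
m=wr('wr5'); s=sensors.sense(); print(s['tcp_pos'],s['tool_rot'],s['q'][5],s['finger_gap'])
p=s['tcp_pos']
# predicted stop inner edge & lid lead edge
print(proj(m,[[.57,.047,.051],[.47,.049,.051],[.568,-.038,.045],[.465,-.037,.045],[p[0],p[1],.008]])*1.5)"
```

```text
[0.51852239 0.00439261 0.10423374] [ 9.99881291e-01 -1.54076908e-02 -8.27009700e-05 -1.55988823e-05] 1.39435402375199 0.3406918299285626
[[287.22508681 205.38993834]
 [300.81162047 396.03555809]
 [466.38956692 203.03972835]
 [460.43434613 394.1669024 ]
 [382.01941526 284.24259841]]
```

View pics/wr5.png

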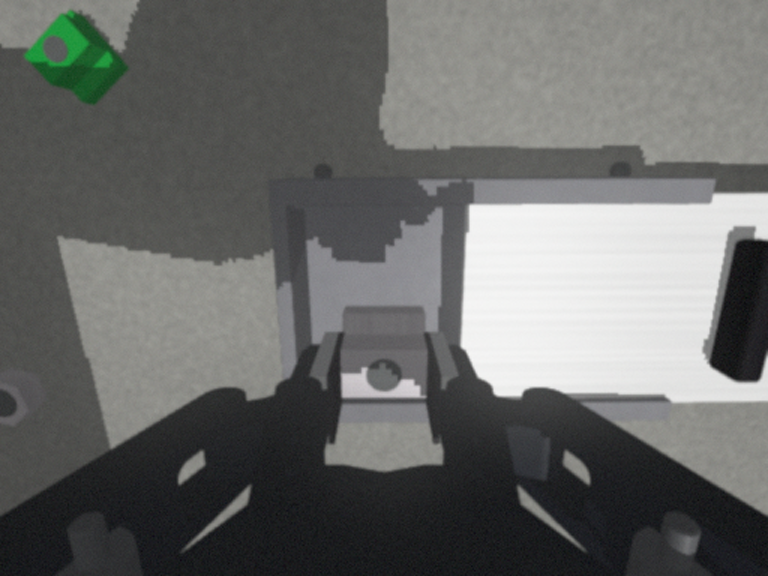

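Emit:
move_arm(
  targets=[
    {"dx": 0,"dy": 0,"dz": -0.5,"rx": 0,"ry": 0,"rz": 0},
    {"dx": 0,"dy": 0,"dz": -0.6,"rx": 0,"ry": 0,"rz": 0},
    {"dx": 0,"dy": 0,"dz": -0.6,"rx": 0,"ry": 0,"rz": 0},
    {"dx": 0,"dy": 0,"dz": -0.5,"rx": 0,"ry": 0,"rz": 0},
    {"dx": 0,"dy": 0,"dz": -0.5,"rx": 0,"ry": 0,"rz": 0},
    {"dx": 0,"dy": 0,"dz": -0.4,"rx": 0,"ry": 0,"rz": 0},
    {"dx": 0,"dy": 0,"dz": -0.3,"rx": 0,"ry": 0,"rz": 0},
    {"dx": 0,"dy": 0,"dz": -0.2,"rx": 0,"ry": 0,"rz": 0},
    {"dx": 0,"dy": 0,"dz": 0,"rx": 0,"ry": 0,"rz": 0},
    {"dx": 0,"dy": 0,"dz": 0,"rx": 0,"ry": 0,"rz": 0},
  ],
)

```text
t: 11.6
tcp_pos: [0.5188, 0.0042, 0.0146]
tool_rot: [1.0, -0.016, 0.0, 0.0]
force: [0.6, -0.6, -0.4]
finger_gap: 0.339
gripper_force: 40.1
```

Emit:
move_arm(
  targets=[
    {"dx": 0,"dy": 0,"dz": 0,"rx": 0,"ry": 0,"rz": 0},
    {"dx": 0,"dy": 0,"dz": 0,"rx": 0,"ry": 0,"rz": 0},
    {"dx": 0,"dy": 0,"dz": 0,"rx": 0,"ry": 0,"rz": 0},
    {"dx": 0,"dy": 0,"dz": 0,"rx": 0,"ry": 0,"rz": 0},
    {"dx": 0,"dy": 0,"dz": 0.4,"rx": 0,"ry": 0,"rz": 0},
    {"dx": 0,"dy": 0,"dz": 0.7,"rx": 0,"ry": 0,"rz": 0},
    {"dx": 0,"dy": 0,"dz": 0.8,"rx": 0,"ry": 0,"rz": 0},
    {"dx": 0,"dy": 0,"dz": 0.8,"rx": 0,"ry": 0,"rz": 0},
    {"dx": 0,"dy": 0,"dz": 0.8,"rx": 0,"ry": 0,"rz": 0},
    {"dx": 0,"dy": 0,"dz": 0.4,"rx": 0,"ry": 0,"rz": 0},
  ],
  claw=48,
)

```text
t: 12.85
tcp_pos: [0.5191, 0.0041, 0.1134]
tool_rot: [1.0, -0.016, 0.001, 0.0]
force: [0.3, 0.0, 0.2]
finger_gap: 0.477
gripper_force: 0.0
```

```bash
python3 - <<'E'
from h import *
np.set_printoptions(precision=4,suppress=True)
m=wr('wr6'); s=sensors.sense(); print(s['tcp_pos'],s['finger_gap'],s['gripper_force'])
b=cv2.imread('pics/raw_wr6.png'); 
# nut hole near? rib dark blob
g=cv2.cvtColor(b,cv2.COLOR_BGR2GRAY); cv2.imwrite('pics/wr6c.png',cv2.resize(b[100:300,150:512],None,fx=2.2,fy=2.2,interpolation=cv2.INTER_CUBIC))
E
```

```text
[0.5195 0.004  0.114 ] 0.48214254377159776 0.0
```

View pics/wr6c.png

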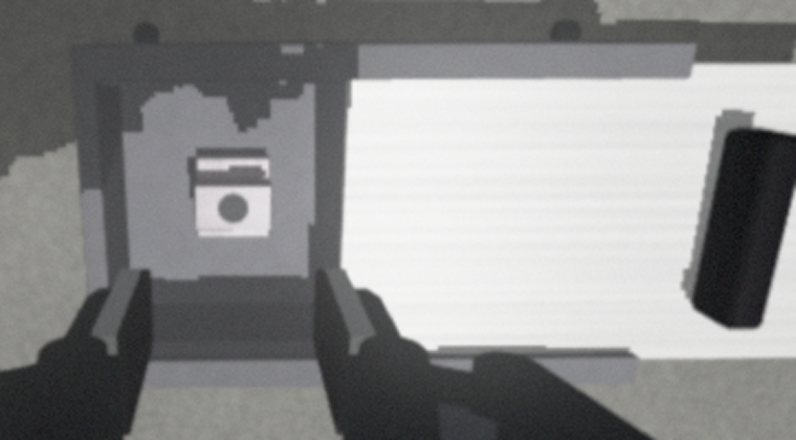

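The nut lies upright in the pocket at (233,208) in the crop, released, with the fingers clear and the lid unmoved. Next I pinch the rib, so the lid can't fly forward when the bead snaps over the ridge.

Emit:
move_arm(
  targets=[
    {"dx": 0,"dy": -0.5,"dz": 0,"rx": 0,"ry": 0,"rz": 0},
    {"dx": -0.04,"dy": -0.9,"dz": 0,"rx": 0,"ry": 0,"rz": 0},
    {"dx": -0.04,"dy": -0.9,"dz": 0,"rx": 0,"ry": 0,"rz": 0},
    {"dx": -0.04,"dy": -0.9,"dz": 0,"rx": 0,"ry": 0,"rz": 0},
    {"dx": -0.04,"dy": -0.9,"dz": 0,"rx": 0,"ry": 0,"rz": 0},
    {"dx": -0.04,"dy": -0.9,"dz": 0,"rx": 0,"ry": 0,"rz": 0},
    {"dx": -0.04,"dy": -0.9,"dz": 0,"rx": 0,"ry": 0,"rz": 0},
    {"dx": 0,"dy": -0.9,"dz": 0,"rx": 0,"ry": 0,"rz": 0},
    {"dx": 0,"dy": -0.4,"dz": 0,"rx": 0,"ry": 0,"rz": 0},
    {"dx": 0,"dy": 0,"dz": 0,"rx": 0,"ry": 0,"rz": 0},
  ],
)

```text
t: 14.15
tcp_pos: [0.5121, -0.1764, 0.1112]
tool_rot: [1.0, -0.016, -0.0, -0.0]
force: [-0.1, -0.9, -0.6]
finger_gap: 0.482
gripper_force: 0.0
```

Emit:
move_arm(
  targets=[
    {"dx": 0,"dy": 0,"dz": -0.4,"rx": 0,"ry": 0,"rz": 0},
    {"dx": 0,"dy": 0,"dz": -0.5,"rx": 0,"ry": 0,"rz": 0},
    {"dx": 0,"dy": 0,"dz": -0.5,"rx": 0,"ry": 0,"rz": 0},
    {"dx": 0,"dy": 0,"dz": -0.5,"rx": 0,"ry": 0,"rz": 0},
    {"dx": 0,"dy": 0,"dz": -0.4,"rx": 0,"ry": 0,"rz": 0},
    {"dx": 0,"dy": 0,"dz": -0.2,"rx": 0,"ry": 0,"rz": 0},
    {"dx": 0,"dy": 0,"dz": 0,"rx": 0,"ry": 0,"rz": 0},
    {"dx": 0,"dy": 0,"dz": 0,"rx": 0,"ry": 0,"rz": 0},
    {"dx": 0,"dy": 0,"dz": 0,"rx": 0,"ry": 0,"rz": 0},
    {"dx": 0,"dy": 0,"dz": 0,"rx": 0,"ry": 0,"rz": 0},
  ],
)

```text
t: 15.4
tcp_pos: [0.5127, -0.1759, 0.0497]
tool_rot: [1.0, -0.016, 0.0, 0.0]
force: [0.1, 0.0, 0.3]
finger_gap: 0.482
gripper_force: 0.0
```

```bash
python3 - <<'E'
from h import *
np.set_printoptions(precision=4,suppress=True)
s=sensors.sense(); print(s['tcp_pos'],s['force'],s['ft_torque'])
E
```

```text
[ 0.5127 -0.1759  0.0497] [0.1281 0.0431 0.2687] [ 0.0133 -0.0473  0.0071]
```

Emit:
move_arm(
  targets=[
    {"dx": 0,"dy": 0,"dz": 0,"rx": 0,"ry": 0,"rz": 0},
    {"dx": 0,"dy": 0,"dz": 0,"rx": 0,"ry": 0,"rz": 0},
    {"dx": 0,"dy": 0,"dz": 0,"rx": 0,"ry": 0,"rz": 0},
    {"dx": 0,"dy": 0,"dz": 0,"rx": 0,"ry": 0,"rz": 0},
    {"dx": 0,"dy": 0,"dz": 0,"rx": 0,"ry": 0,"rz": 0},
    {"dx": 0,"dy": 0,"dz": 0,"rx": 0,"ry": 0,"rz": 0},
    {"dx": 0,"dy": 0,"dz": 0,"rx": 0,"ry": 0,"rz": 0},
    {"dx": 0,"dy": 0,"dz": 0,"rx": 0,"ry": 0,"rz": 0},
    {"dx": 0,"dy": 0,"dz": 0,"rx": 0,"ry": 0,"rz": 0},
    {"dx": 0,"dy": 0,"dz": 0,"rx": 0,"ry": 0,"rz": 0},
  ],
  claw=0,
  newtons=40,
)

```text
t: 16.65
tcp_pos: [0.5126, -0.1758, 0.0494]
tool_rot: [1.0, -0.016, 0.0, 0.0]
force: [-0.4, 1.1, 5.6]
finger_gap: 0.148
gripper_force: 42.3
```

Emit:
move_arm(
  targets=[
    {"dx": 0.0,"dy": 0.1,"dz": 0,"rx": 0,"ry": 0,"rz": 0},
    {"dx": 0.0,"dy": 0.15,"dz": 0,"rx": 0,"ry": 0,"rz": 0},
    {"dx": 0.01,"dy": 0.15,"dz": 0,"rx": 0,"ry": 0,"rz": 0},
    {"dx": 0.0,"dy": 0.2,"dz": 0,"rx": 0,"ry": 0,"rz": 0},
    {"dx": 0.01,"dy": 0.2,"dz": 0,"rx": 0,"ry": 0,"rz": 0},
    {"dx": 0.0,"dy": 0.2,"dz": 0,"rx": 0,"ry": 0,"rz": 0},
    {"dx": 0.01,"dy": 0.2,"dz": 0,"rx": 0,"ry": 0,"rz": 0},
    {"dx": 0,"dy": 0.2,"dz": 0,"rx": 0,"ry": 0,"rz": 0},
    {"dx": 0.01,"dy": 0.2,"dz": 0,"rx": 0,"ry": 0,"rz": 0},
    {"dx": 0,"dy": 0,"dz": 0,"rx": 0,"ry": 0,"rz": 0},
  ],
)

```text
t: 17.9
tcp_pos: [0.5141, -0.1355, 0.0496]
tool_rot: [1.0, -0.015, 0.001, 0.0]
force: [0.4, -1.3, 5.8]
finger_gap: 0.151
gripper_force: 42.4
```

Emit:
move_arm(
  targets=[
    {"dx": 0.0,"dy": 0.1,"dz": 0.02,"rx": 0,"ry": 0,"rz": 0},
    {"dx": 0.0,"dy": 0.12,"dz": 0.01,"rx": 0,"ry": 0,"rz": 0},
    {"dx": 0.01,"dy": 0.12,"dz": 0,"rx": 0,"ry": 0,"rz": 0},
    {"dx": 0.0,"dy": 0.12,"dz": 0,"rx": 0,"ry": 0,"rz": 0},
    {"dx": 0.01,"dy": 0.12,"dz": 0,"rx": 0,"ry": 0,"rz": 0},
    {"dx": 0.0,"dy": 0.12,"dz": 0,"rx": 0,"ry": 0,"rz": 0},
    {"dx": 0.01,"dy": 0.1,"dz": 0,"rx": 0,"ry": 0,"rz": 0},
    {"dx": 0,"dy": 0.1,"dz": 0,"rx": 0,"ry": 0,"rz": 0},
    {"dx": 0,"dy": 0.06,"dz": 0,"rx": 0,"ry": 0,"rz": 0},
    {"dx": 0,"dy": 0,"dz": 0,"rx": 0,"ry": 0,"rz": 0},
  ],
)

```text
t: 19.15
tcp_pos: [0.5143, -0.1117, 0.0501]
tool_rot: [1.0, -0.016, -0.0, -0.0]
force: [-0.5, 0.5, -1.8]
finger_gap: 0.154
gripper_force: 41.4
```

Emit:
move_arm(
  targets=[
    {"dx": 0.0,"dy": 0.05,"dz": 0,"rx": 0,"ry": 0,"rz": 0},
    {"dx": 0.0,"dy": 0.05,"dz": 0,"rx": 0,"ry": 0,"rz": 0},
    {"dx": 0.01,"dy": 0.05,"dz": 0,"rx": 0,"ry": 0,"rz": 0},
    {"dx": 0.0,"dy": 0.04,"dz": 0,"rx": 0,"ry": 0,"rz": 0},
    {"dx": 0,"dy": 0.04,"dz": 0,"rx": 0,"ry": 0,"rz": 0},
    {"dx": 0.0,"dy": 0.03,"dz": 0,"rx": 0,"ry": 0,"rz": 0},
    {"dx": 0,"dy": 0.03,"dz": 0,"rx": 0,"ry": 0,"rz": 0},
    {"dx": 0,"dy": 0.03,"dz": 0,"rx": 0,"ry": 0,"rz": 0},
    {"dx": 0,"dy": 0,"dz": 0,"rx": 0,"ry": 0,"rz": 0},
    {"dx": 0,"dy": 0,"dz": 0,"rx": 0,"ry": 0,"rz": 0},
  ],
)

```text
t: 20.4
tcp_pos: [0.5149, -0.1043, 0.0503]
tool_rot: [1.0, -0.015, 0.0, 0.0]
force: [-0.4, -4.1, 1.0]
finger_gap: 0.149
gripper_force: 41.7
```

Emit:
move_arm(
  targets=[
    {"dx": 0,"dy": 0.02,"dz": 0,"rx": 0,"ry": 0,"rz": 0},
    {"dx": 0,"dy": 0.02,"dz": 0,"rx": 0,"ry": 0,"rz": 0},
    {"dx": 0,"dy": 0.02,"dz": 0,"rx": 0,"ry": 0,"rz": 0},
    {"dx": 0,"dy": 0.02,"dz": 0,"rx": 0,"ry": 0,"rz": 0},
    {"dx": 0,"dy": 0.02,"dz": 0,"rx": 0,"ry": 0,"rz": 0},
    {"dx": 0,"dy": 0.02,"dz": 0,"rx": 0,"ry": 0,"rz": 0},
    {"dx": 0,"dy": 0.02,"dz": 0,"rx": 0,"ry": 0,"rz": 0},
    {"dx": 0,"dy": 0.02,"dz": 0,"rx": 0,"ry": 0,"rz": 0},
    {"dx": 0,"dy": 0,"dz": 0,"rx": 0,"ry": 0,"rz": 0},
    {"dx": 0,"dy": 0,"dz": 0,"rx": 0,"ry": 0,"rz": 0},
  ],
)

```text
t: 21.65
tcp_pos: [0.5153, -0.1009, 0.0507]
tool_rot: [1.0, -0.015, 0.001, 0.001]
force: [-1.7, -6.4, 5.3]
finger_gap: 0.154
gripper_force: 42.2
```

Emit:
move_arm(
  targets=[
    {"dx": 0,"dy": 0.02,"dz": 0,"rx": 0,"ry": 0,"rz": 0},
    {"dx": 0,"dy": 0.02,"dz": 0,"rx": 0,"ry": 0,"rz": 0},
    {"dx": 0,"dy": 0.02,"dz": 0,"rx": 0,"ry": 0,"rz": 0},
    {"dx": 0,"dy": 0.02,"dz": 0,"rx": 0,"ry": 0,"rz": 0},
    {"dx": 0,"dy": 0.02,"dz": 0,"rx": 0,"ry": 0,"rz": 0},
    {"dx": 0,"dy": 0.02,"dz": 0,"rx": 0,"ry": 0,"rz": 0},
    {"dx": 0,"dy": 0.02,"dz": 0,"rx": 0,"ry": 0,"rz": 0},
    {"dx": 0,"dy": 0.02,"dz": 0,"rx": 0,"ry": 0,"rz": 0},
    {"dx": 0,"dy": 0,"dz": 0,"rx": 0,"ry": 0,"rz": 0},
    {"dx": 0,"dy": 0,"dz": 0,"rx": 0,"ry": 0,"rz": 0},
  ],
)

```text
t: 22.9
tcp_pos: [0.5151, -0.0955, 0.0503]
tool_rot: [1.0, -0.016, 0.001, -0.0]
force: [0.5, 0.6, 5.1]
finger_gap: 0.158
gripper_force: 42.4
```

Emit:
move_arm(
  targets=[
    {"dx": 0,"dy": 0.015,"dz": 0,"rx": 0,"ry": 0,"rz": 0},
    {"dx": 0,"dy": 0.015,"dz": 0,"rx": 0,"ry": 0,"rz": 0},
    {"dx": 0,"dy": 0.015,"dz": 0,"rx": 0,"ry": 0,"rz": 0},
    {"dx": 0,"dy": 0.015,"dz": 0,"rx": 0,"ry": 0,"rz": 0},
    {"dx": 0,"dy": 0.015,"dz": 0,"rx": 0,"ry": 0,"rz": 0},
    {"dx": 0,"dy": 0.015,"dz": 0,"rx": 0,"ry": 0,"rz": 0},
    {"dx": 0,"dy": 0.015,"dz": 0,"rx": 0,"ry": 0,"rz": 0},
    {"dx": 0,"dy": 0.015,"dz": 0,"rx": 0,"ry": 0,"rz": 0},
    {"dx": 0,"dy": 0,"dz": 0,"rx": 0,"ry": 0,"rz": 0},
    {"dx": 0,"dy": 0,"dz": 0,"rx": 0,"ry": 0,"rz": 0},
  ],
)

```text
t: 24.15
tcp_pos: [0.5138, -0.0925, 0.0497]
tool_rot: [1.0, -0.016, -0.001, -0.0]
force: [0.4, 0.3, -1.0]
finger_gap: 0.155
gripper_force: 41.6
```

Emit:
move_arm(
  targets=[
    {"dx": 0,"dy": 0.01,"dz": 0,"rx": 0,"ry": 0,"rz": 0},
    {"dx": 0,"dy": 0.01,"dz": 0,"rx": 0,"ry": 0,"rz": 0},
    {"dx": 0,"dy": 0.01,"dz": 0,"rx": 0,"ry": 0,"rz": 0},
    {"dx": 0,"dy": 0.01,"dz": 0,"rx": 0,"ry": 0,"rz": 0},
    {"dx": 0,"dy": 0.01,"dz": 0,"rx": 0,"ry": 0,"rz": 0},
    {"dx": 0,"dy": 0.01,"dz": 0,"rx": 0,"ry": 0,"rz": 0},
    {"dx": 0,"dy": 0,"dz": 0,"rx": 0,"ry": 0,"rz": 0},
    {"dx": 0,"dy": 0,"dz": 0,"rx": 0,"ry": 0,"rz": 0},
    {"dx": 0,"dy": 0,"dz": 0,"rx": 0,"ry": 0,"rz": 0},
    {"dx": 0,"dy": 0,"dz": 0,"rx": 0,"ry": 0,"rz": 0},
  ],
)

```text
t: 25.4
tcp_pos: [0.5145, -0.0913, 0.05]
tool_rot: [1.0, -0.016, -0.0, -0.0]
force: [0.1, -0.1, -2.0]
finger_gap: 0.154
gripper_force: 41.4
```

Emit:
move_arm(
  targets=[
    {"dx": 0,"dy": 0.01,"dz": 0,"rx": 0,"ry": 0,"rz": 0},
    {"dx": 0,"dy": 0.01,"dz": 0,"rx": 0,"ry": 0,"rz": 0},
    {"dx": 0,"dy": 0.01,"dz": 0,"rx": 0,"ry": 0,"rz": 0},
    {"dx": 0,"dy": 0.01,"dz": 0,"rx": 0,"ry": 0,"rz": 0},
    {"dx": 0,"dy": 0.01,"dz": 0,"rx": 0,"ry": 0,"rz": 0},
    {"dx": 0,"dy": 0.01,"dz": 0,"rx": 0,"ry": 0,"rz": 0},
    {"dx": 0,"dy": 0,"dz": 0,"rx": 0,"ry": 0,"rz": 0},
    {"dx": 0,"dy": 0,"dz": 0,"rx": 0,"ry": 0,"rz": 0},
    {"dx": 0,"dy": 0,"dz": 0,"rx": 0,"ry": 0,"rz": 0},
    {"dx": 0,"dy": 0,"dz": 0,"rx": 0,"ry": 0,"rz": 0},
  ],
)

```text
t: 26.65
tcp_pos: [0.5149, -0.0902, 0.0501]
tool_rot: [1.0, -0.016, 0.0, 0.0]
force: [0.3, -3.6, -1.2]
finger_gap: 0.147
gripper_force: 41.4
```

Emit:
move_arm(
  targets=[
    {"dx": 0,"dy": 0.01,"dz": 0,"rx": 0,"ry": 0,"rz": 0},
    {"dx": 0,"dy": 0.01,"dz": 0,"rx": 0,"ry": 0,"rz": 0},
    {"dx": 0,"dy": 0,"dz": 0,"rx": 0,"ry": 0,"rz": 0},
    {"dx": 0,"dy": 0,"dz": 0,"rx": 0,"ry": 0,"rz": 0},
    {"dx": 0,"dy": 0,"dz": 0,"rx": 0,"ry": 0,"rz": 0},
    {"dx": 0,"dy": 0,"dz": 0,"rx": 0,"ry": 0,"rz": 0},
    {"dx": 0,"dy": 0,"dz": 0,"rx": 0,"ry": 0,"rz": 0},
    {"dx": 0,"dy": 0,"dz": 0,"rx": 0,"ry": 0,"rz": 0},
    {"dx": 0,"dy": 0,"dz": 0,"rx": 0,"ry": 0,"rz": 0},
    {"dx": 0,"dy": 0,"dz": 0,"rx": 0,"ry": 0,"rz": 0},
  ],
)

```text
t: 27.9
tcp_pos: [0.5151, -0.0901, 0.0502]
tool_rot: [1.0, -0.015, 0.001, 0.001]
force: [-0.8, -4.8, -0.9]
finger_gap: 0.154
gripper_force: 41.5
```

Emit:
move_arm(
  targets=[
    {"dx": 0,"dy": 0.01,"dz": 0,"rx": 0,"ry": 0,"rz": 0},
    {"dx": 0,"dy": 0.01,"dz": 0,"rx": 0,"ry": 0,"rz": 0},
    {"dx": 0,"dy": 0,"dz": 0,"rx": 0,"ry": 0,"rz": 0},
    {"dx": 0,"dy": 0,"dz": 0,"rx": 0,"ry": 0,"rz": 0},
    {"dx": 0,"dy": 0,"dz": 0,"rx": 0,"ry": 0,"rz": 0},
    {"dx": 0,"dy": 0,"dz": 0,"rx": 0,"ry": 0,"rz": 0},
    {"dx": 0,"dy": 0,"dz": 0,"rx": 0,"ry": 0,"rz": 0},
    {"dx": 0,"dy": 0,"dz": 0,"rx": 0,"ry": 0,"rz": 0},
    {"dx": 0,"dy": 0,"dz": 0,"rx": 0,"ry": 0,"rz": 0},
    {"dx": 0,"dy": 0,"dz": 0,"rx": 0,"ry": 0,"rz": 0},
  ],
)

```text
t: 29.15
tcp_pos: [0.5152, -0.09, 0.0503]
tool_rot: [1.0, -0.015, 0.001, 0.001]
force: [-0.2, -8.1, -0.9]
finger_gap: 0.149
gripper_force: 41.5
```

Emit:
move_arm(
  targets=[
    {"dx": 0,"dy": 0.008,"dz": 0,"rx": 0,"ry": 0,"rz": 0},
    {"dx": 0,"dy": 0.008,"dz": 0,"rx": 0,"ry": 0,"rz": 0},
    {"dx": 0,"dy": 0.008,"dz": 0,"rx": 0,"ry": 0,"rz": 0},
    {"dx": 0,"dy": 0,"dz": 0,"rx": 0,"ry": 0,"rz": 0},
    {"dx": 0,"dy": 0,"dz": 0,"rx": 0,"ry": 0,"rz": 0},
    {"dx": 0,"dy": 0,"dz": 0,"rx": 0,"ry": 0,"rz": 0},
    {"dx": 0,"dy": 0,"dz": 0,"rx": 0,"ry": 0,"rz": 0},
    {"dx": 0,"dy": 0,"dz": 0,"rx": 0,"ry": 0,"rz": 0},
    {"dx": 0,"dy": 0,"dz": 0,"rx": 0,"ry": 0,"rz": 0},
    {"dx": 0,"dy": 0,"dz": 0,"rx": 0,"ry": 0,"rz": 0},
  ],
)

```text
t: 30.4
tcp_pos: [0.5152, -0.09, 0.0504]
tool_rot: [1.0, -0.015, 0.001, 0.001]
force: [-0.8, -9.5, -0.7]
finger_gap: 0.149
gripper_force: 41.5
```

```bash
python3 - <<'E'
from h import *
s=sensors.sense(); print(s['tcp_pos'],s['force'])
F=[]
for i in range(6): cams.snapshot('top'); F.append(sensors.sense()['force'])
print(np.mean(F,0),np.std(F,0))
E
```

```text
[ 0.51520278 -0.09000307  0.05035981] [-0.7979869  -9.49189247 -0.74051219]
[-0.98278435 -9.10919787 -0.5819723 ] [0.21099742 0.4361441  0.7923063 ]
```

Emit:
move_arm(
  targets=[
    {"dx": 0,"dy": 0.008,"dz": 0,"rx": 0,"ry": 0,"rz": 0},
    {"dx": 0,"dy": 0.008,"dz": 0,"rx": 0,"ry": 0,"rz": 0},
    {"dx": 0,"dy": 0.004,"dz": 0,"rx": 0,"ry": 0,"rz": 0},
    {"dx": 0,"dy": 0,"dz": 0,"rx": 0,"ry": 0,"rz": 0},
    {"dx": 0,"dy": 0,"dz": 0,"rx": 0,"ry": 0,"rz": 0},
    {"dx": 0,"dy": 0,"dz": 0,"rx": 0,"ry": 0,"rz": 0},
    {"dx": 0,"dy": 0,"dz": 0,"rx": 0,"ry": 0,"rz": 0},
    {"dx": 0,"dy": 0,"dz": 0,"rx": 0,"ry": 0,"rz": 0},
    {"dx": 0,"dy": 0,"dz": 0,"rx": 0,"ry": 0,"rz": 0},
    {"dx": 0,"dy": 0,"dz": 0,"rx": 0,"ry": 0,"rz": 0},
  ],
)

```text
t: 31.95
tcp_pos: [0.5152, -0.09, 0.0504]
tool_rot: [1.0, -0.015, 0.001, 0.002]
force: [-0.9, -10.8, -0.3]
finger_gap: 0.152
gripper_force: 41.6
```

Emit:
move_arm(
  targets=[
    {"dx": 0,"dy": 0,"dz": 0,"rx": 0,"ry": 0,"rz": 0},
    {"dx": 0,"dy": 0,"dz": 0,"rx": 0,"ry": 0,"rz": 0},
    {"dx": 0,"dy": 0,"dz": 0,"rx": 0,"ry": 0,"rz": 0},
    {"dx": 0,"dy": 0,"dz": 0,"rx": 0,"ry": 0,"rz": 0},
    {"dx": 0,"dy": 0,"dz": 0,"rx": 0,"ry": 0,"rz": 0},
    {"dx": 0,"dy": 0,"dz": 0,"rx": 0,"ry": 0,"rz": 0},
    {"dx": 0,"dy": 0,"dz": 0,"rx": 0,"ry": 0,"rz": 0},
    {"dx": 0,"dy": 0,"dz": 0,"rx": 0,"ry": 0,"rz": 0},
    {"dx": 0,"dy": 0,"dz": 0,"rx": 0,"ry": 0,"rz": 0},
    {"dx": 0,"dy": 0,"dz": 0,"rx": 0,"ry": 0,"rz": 0},
  ],
)

```text
t: 33.2
tcp_pos: [0.5152, -0.09, 0.0504]
tool_rot: [1.0, -0.015, 0.001, 0.002]
force: [-1.5, -11.8, -0.0]
finger_gap: 0.152
gripper_force: 41.6
```

Emit:
move_arm(
  targets=[
    {"dx": 0,"dy": -0.03,"dz": 0,"rx": 0,"ry": 0,"rz": 0},
    {"dx": 0,"dy": -0.03,"dz": 0,"rx": 0,"ry": 0,"rz": 0},
    {"dx": 0,"dy": 0,"dz": 0,"rx": 0,"ry": 0,"rz": 0},
    {"dx": 0,"dy": 0,"dz": 0,"rx": 0,"ry": 0,"rz": 0},
    {"dx": 0,"dy": 0,"dz": 0,"rx": 0,"ry": 0,"rz": 0},
    {"dx": 0,"dy": 0,"dz": 0,"rx": 0,"ry": 0,"rz": 0},
    {"dx": 0,"dy": 0,"dz": 0,"rx": 0,"ry": 0,"rz": 0},
    {"dx": 0,"dy": 0,"dz": 0,"rx": 0,"ry": 0,"rz": 0},
    {"dx": 0,"dy": 0,"dz": 0,"rx": 0,"ry": 0,"rz": 0},
    {"dx": 0,"dy": 0,"dz": 0,"rx": 0,"ry": 0,"rz": 0},
  ],
)

```text
t: 34.45
tcp_pos: [0.5152, -0.0901, 0.0503]
tool_rot: [1.0, -0.015, 0.001, 0.001]
force: [0.1, -6.0, -1.0]
finger_gap: 0.149
gripper_force: 41.5
```

Emit:
move_arm(
  targets=[
    {"dx": 0,"dy": 0,"dz": 0,"rx": 0,"ry": 0,"rz": 0},
    {"dx": 0,"dy": 0,"dz": 0,"rx": 0,"ry": 0,"rz": 0},
    {"dx": 0,"dy": 0,"dz": 0,"rx": 0,"ry": 0,"rz": 0},
    {"dx": 0,"dy": 0,"dz": 0,"rx": 0,"ry": 0,"rz": 0},
    {"dx": 0,"dy": 0,"dz": 0.3,"rx": 0,"ry": 0,"rz": 0},
    {"dx": 0,"dy": 0,"dz": 0.6,"rx": 0,"ry": 0,"rz": 0},
    {"dx": 0,"dy": 0,"dz": 0.8,"rx": 0,"ry": 0,"rz": 0},
    {"dx": 0,"dy": 0,"dz": 0.8,"rx": 0,"ry": 0,"rz": 0},
    {"dx": 0,"dy": 0,"dz": 0.8,"rx": 0,"ry": 0,"rz": 0},
    {"dx": 0,"dy": 0,"dz": 0.4,"rx": 0,"ry": 0,"rz": 0},
  ],
  claw=50,
)

```text
t: 35.7
tcp_pos: [0.5152, -0.0895, 0.1446]
tool_rot: [1.0, -0.016, 0.001, 0.001]
force: [0.1, -0.5, -0.1]
finger_gap: 0.502
gripper_force: 0.0
```

```bash
python3 - <<'E'
from h import *
np.set_printoptions(precision=4,suppress=True)
m=wr('wr7'); s=sensors.sense(); print(s['tcp_pos'],s['force'],s['finger_gap'])
# dark rib blob, expected at (.515,-.090,.065)
p=proj(m,[[.5152,-.090,.065],[.5152,-.09,.045]]); print('exp',p)
g=cv2.cvtColor(cv2.imread('pics/raw_wr7.png'),cv2.COLOR_BGR2GRAY)
for r in (140,150,160): print(r,[int(v) for v in g[r,215:300:3]])
E
```

```text
[ 0.5156 -0.0896  0.1451] [ 0.7549 -0.3355  1.1452] 0.49922686219473583
exp [[255.0603 195.    ]
 [255.0988 188.8197]]
140 [134, 137, 137, 138, 139, 137, 137, 138, 140, 140, 140, 141, 139, 138, 141, 143, 141, 141, 141, 143, 144, 146, 146, 147, 148, 147, 233, 245, 245]
150 [229, 230, 231, 231, 232, 232, 233, 232, 234, 234, 222, 135, 130, 130, 132, 129, 136, 141, 138, 141, 228, 221, 220, 221, 226, 242, 241, 242, 241]
160 [223, 237, 237, 237, 237, 239, 240, 239, 240, 239, 230, 98, 77, 88, 76, 76, 81, 144, 175, 240, 243, 244, 245, 244, 245, 245, 246, 245, 246]
```

```bash
python3 -c "
from h import *
print(order.sign_off())"
```

```text
the job is handed in; nothing more can be done
None
```

I handed the job in at about 36 s, and sign-off gave no verdict: the T-nut is in the front pocket, the lid is past the ridge and against the stop, pressed there at 11–12 N for over a second (highest wrist reading 11.8 N), and the gripper is open and clear, with the hex nut and cap screw not touched.

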